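# Reset the swivel of a jeweller's bench vise

### The job

The small blue bench vise is clamped at the wrong angle. Turn the black bar knob of its clamp back until the head swings freely, swing the head by its black upright handle until the yellow pointer is in line with the red tab, then tighten the knob again by feel to about 0.45 N m (firm, but never beyond 0.55 N m), so that the vise stays there. Do not force the head round while it is clamped, do not shift the red tab, and leave the jar, third hand, brick and tool tray where they are.

Things in the scene. Friction and masses are not known exactly. Their poses are not given: they have to be found in the camera images.
- swivel_base: Blue round cast base bolted to the bench: disc 180 mm across, 22 mm high, with white ticks every 5 degrees on its rim. Origin on the bench at the swivel axis, z up; the vise turns about this axis. A blue bracket on its rim reaches over the plate of the vise and carries the clamp screw; the bracket's top is 66 mm above the bench.
- mark (a joint): Angle of the red tab (rad), clockwise seen from above, measured from the base's y axis about the swivel axis. The pointer is in line with it when the vise's axes are turned clockwise from those of the base by the same angle. Between 0.5 and 0.85; the tab is stiff and must not be shifted.
- pointer (a point): Tip of the yellow pointer line on top of the vise's steel turntable, 79 mm from the swivel axis, 37 mm above the bench. It points outward along the point's y axis.
- tab (a point): Inner top end of the red tab (8 mm wide, 24 mm long in all, top 28 mm above the bench) on the rim of the base, 87 mm from the swivel axis. It points inward and outward along the point's y axis.
- swing_handle (a point): On the axis of the vise head's black upright round handle, 20 mm in diameter, 100 mm from the swivel axis on the head's -x side, free-standing from 37 to 102 mm above the bench. This point, 80 mm up, suits the TCP pinching from above. The vise's body (up to 118 mm high) begins 47 mm nearer the swivel axis, so close the fingers tangentially, across the radius.
- knob_grip (a point): On the knob's vertical axis, 93 mm above the bench as found, a good TCP height to grip it from above. The knob is a black bar with a white line on one end, 56 mm long along the point's x, 16 mm wide (y), from 76 to 102 mm above the bench (bracket top 66, brass nut to 72), 110 mm from the swivel axis. Clockwise from above tightens, and it sinks 2.5 mm per rad.
- nut (a joint): Angle of the brass clamp nut (34 mm) under the bar knob (rad), clockwise from above = tightening. The bar drives it through a rubber spring, 3 N m/rad, so the bar turns ahead of it by torque / 3 and springs back when let go; the nut stays. Starts clamped at 0 to 0.15; at -0.5 the plate is free. To clamp at the new angle it must go well beyond its start, to 0.3 to 0.9: stop by torque, not by angle.
- screw: Clamp screw below the nut, sinking with it. Its force F on the plate is 0 when free, then rises over some 0.5 rad to 60 N, there 200 N per rad. Torque at the bar: 0.2 to 0.3 N m when free, about 0.28 + 0.0025 F tightening (0.45 N m at some 65 N), read best at rest after steps of 0.03 rad; under 0.3 loosening. Origin on the bench below it.
- vise: The vise head. Origin on the swivel axis at bench height; it starts turned clockwise (from above) -0.12 to 0.12 rad against the base's axes; stops at -0.35 and 1.2. Free, 0.22 N m of friction holds it where it is left (2 to 3 N at the handle). Its aluminium quadrant plate, top 34 mm up, runs under the clamp; it is thinner towards clockwise angles, so the old knob setting no longer clamps.
- flux_jar: Bystander: amber jar with white cap, 50 mm across, 62 mm high. Origin under its centre.
- third_hand: Bystander: black round weighted base 68 mm across with a steel post 76 mm high and cross-lock tweezers that reach 100 mm along its x axis. Origin under the base's centre.
- fire_brick: Bystander: cream soldering brick 90 x 60 x 40 mm. Origin under its centre.
- tool_tray: Bystander: steel tray 110 x 170 x 55 mm with blue-handled pliers. Origin under its centre.

How it is judged:
By the outcome, as a careful person would: the job done as asked, in the order asked, and still so for the second after the job is handed in, with the robot touching nothing.
It also fails if it takes over 67 s, if anything falls off the work surface, if the arm or the gripper's body presses on something with over 40 N, if the wrist force passes 120 N, or if a joint passes its speed limit or range.

### The arm

A 6-joint arm with a two-finger parallel gripper is mounted at the origin on the work surface. World frame = base frame: x ahead of the robot, y to its left, z up, the work surface at z = 0. Lengths are in mm, angles in degrees, forces in N, time in s.
With the tool pointing down it reaches from about 425 to 1125 mm from the base axis. Payload 14.9 kg.
Tool frame: the origin (TCP) lies between the finger pads, 19 mm behind the fingertips; this is the grasp point; z points along the fingers, y is the line along which they close (so a half turn about z gives the same grasp; the last joint's range is limited). The gripper opens to 91 mm and grips with 3 to 60 N. Pads are 32 mm wide; open, the fingers measure 118 mm over their backs; the gripper's body (76 mm by 178 mm) begins 60 mm behind the grasp point.
Start: joints at [73.952, 21.709, 99.362, -0, 58.929, -1.908], TCP at [171.018, 678.801, 232.732] pointing down, gripper open.
Joint ranges: [-158.91, 158.91], [-42.39, 125.64], [0.06, 152.35], [-60.88, 240.88], [17.5, 164.5], [-176.32, 176.32]. Speed limits (degrees/s): [108.29, 108.29, 136.94, 180, 180, 180].

### API

Orientations are given as [roll, pitch, yaw] about the fixed x, y, z axes, in that order (R = Rz(yaw) Ry(pitch) Rx(roll)).
In Python, from cell import ctrl gives the robot as it stands. The module is installed in compiled form; this text tells all that it offers.
- The arm moves only by the tool jog_arm, never from a script. Its argument "steps" is a list of rows, each an object with "dp": the shift along the tool's x, y, z as a fraction of full scale, a list of three; "rotation": the turn, a rotation vector about the tool's x, y, z as a fraction of full scale, a list of three; "hand": the opening, from 0 (shut) to 1 (fully open). A call has 1 to 8 rows; each row shifts and turns the commanded pose from where the row before left it, along the tool's axes as they then stand; what a row does not reach is not made up. Full scale, the value 1, is 12 cm for a shift and 1.5 rad for a turn. A row lasts 1/8 s, in which the tool goes at most 62.5 mm and 10.7 degrees, less where a joint would pass 70% of its speed; a pose out of reach is approached as far as the arm can. A call with a number of a shift or a turn outside -1 to 1 is refused whole. A call with a gripper value outside its range is refused whole. The fingers move at their own pace and stop on an object; the grip force is fixed at half the most. Time passes only in rows, so rows that do not move let the fingers close. It gives the time, the measured TCP pose, the force, the opening and the grip force at its end, in the units of the state.
- ctrl.read_state(): the state, without advancing time (a new reading comes with each control period).
- ctrl.get_image(name): name is "scene" or "top" or "wrist"; returns the picture (384x512x3 uint8, red, green, blue); there is no depth.
- ctrl.camera_params(name): a dict with "fovy" (degrees; the focal length in pixels is half the picture's height over the tangent of half this angle, whatever the lens; pixels are square), "cx", "cy" (the principal point, pixels), "world_to_cam" (4x4, takes a point from world to camera coordinates); the wrist camera has in their place "tool_from_camera" (4x4, takes a point from camera to tool coordinates, whose origin is the TCP and whose axes are the flange's). Camera axes: x right, y down, z forward; pixel columns grow to the right and rows downward; lengths in mm; the calibration is good to about 2 mm. A picture is of the moment at which its call begins: read the wrist's pose just before it. camera_params takes no time and is no camera call.
- ctrl.close_job(): hands the job in; it is judged then, once.
Trained networks look in the newest picture that a camera, given by its name, has taken for a name from the list of things; names that differ only in an ending like _2 or _b are one class to them, and where a whole thing is asked for, a point or a joint stands for the part that bears it (a point fixed in the world has none). Each returns a list of dicts, best first, with "score" (0 to 1); they miss things now and then, are a little off and sometimes report something else, mostly with a low value. They report only what shows in the picture. A call takes as long as a camera call.
- ctrl.recognise(thing, camera): "pixel" ([row, column] in pixels, amid what is visible of it).
- ctrl.silhouettes(thing, camera): "region" (384x512 bool, what is visible of it) and "pixel" ([row, column] in pixels, amid what is visible of it).
- ctrl.mark_of(thing, camera): "pixel" ([row, column] in pixels: a listed point, or the origin of a listed thing).
The state is a dict: "time": time; "joints": joint angles; "joint_vel": joint speeds; "joint_torque": joint torques, N m; "tool_pos": TCP position; "eef_rot": TCP orientation; "wrist_force": force on the tool from outside, world axes, zero at the start; "torque": the same for the moment, N m; "width": opening from 0.0 (shut) to 1.0 (fully open); "gripper_force": force on a finger pad.
Only numpy, scipy, OpenCV 4.12 (cv2) and the standard library are available. Lean on these libraries where they do the work, as an engineer would, in place of code of your own. Each camera call takes 0.05 s, during which the arm holds its last target. There are 200 camera calls.

## Working session

There is one attempt and no reset: what is moved stays moved. The work goes in short steps, Python scripts to look and compute and a tool call to move; the robot and the scene stay as the last step left them, time stands still between calls to the robot, and variables do not carry over. Pictures are saved under pics/ and viewed, at most 10 in all, crops included, and the job is handed in when it is done.

Besides the shell and the picture viewer there is one more tool, called after "Request:" by a JSON object that holds its "method" and its "body". jog_arm: Moves the arm, as the interface text tells. Shift numbers are shares of 12 cm and turn numbers shares of 1.5 rad, none past 1 either way. Its arguments: {"type":"object","properties":{"steps":{"type":"array"}},"required":["steps"]}

```bash
mkdir -p pics
cat > h.py <<'E'
import numpy as np, cv2
from cell import ctrl
def ray(cam,px):
    p=ctrl.camera_params(cam); f=192/np.tan(np.radians(p['fovy'])/2)
    W=np.linalg.inv(np.array(p['world_to_cam']))
    d=W[:3,:3]@np.array([(px[1]-p['cx'])/f,(px[0]-p['cy'])/f,1]); return W[:3,3],d
def at(cam,px,z):
    o,d=ray(cam,px); return o+d*(z-o[2])/d[2]
def save(cam,n):
    im=ctrl.get_image(cam); cv2.imwrite(f'pics/{n}.png',im[:,:,::-1]); return im
E
python3 - <<'E'
from h import *
a=save('top','a'); b=save('scene','b')
cv2.imwrite('pics/ab.png',cv2.resize(np.vstack([a,b])[:,:,::-1],(400,600)) )
Z=dict(swivel_base=0,pointer=37,tab=28,swing_handle=80,knob_grip=93,screw=0)
for c in('top','scene'):
  for n,z in Z.items():
    r=ctrl.mark_of(n,c)[:1]
    if r: print(c,n,r[0]['score'],np.round(r[0]['pixel'],1),at(c,r[0]['pixel'],z).round(1))
s=ctrl.read_state(); print(s); print({k:v for k,v in ctrl.camera_params('wrist').items()})
E
```

```text
top swivel_base 0.73 [199.5 274.3] [572.3 -52.9   0. ]
top pointer 0.74 [207.7 246.8] [547.7  31.1  37. ]
top swing_handle 0.79 [234.5 276.1] [468.9 -54.   80. ]
top knob_grip 0.47 [198.1 308.1] [ 572.6 -146.8   93. ]
top screw 0.55 [200.4 304.4] [ 568.4 -145.5    0. ]
scene swivel_base 0.92 [196.8 238.1] [560.5 -38.3   0. ]
scene pointer 0.92 [180.7 262.5] [547.7  31.6  37. ]
scene tab 0.57 [203.8 271.8] [619.   40.6  28. ]
scene swing_handle 0.55 [158.1 221.6] [484.1 -65.9  80. ]
scene knob_grip 0.66 [183.5 196.7] [ 563.3 -140.5   93. ]
scene screw 0.73 [205.3 195.8] [ 564.6 -153.9    0. ]
{'time': 0.7, 'joints': array([ 7.39518540e+01,  2.17063579e+01,  9.93638013e+01,  1.46997546e-03,
        5.89295724e+01, -1.90792968e+00]), 'joint_vel': array([ 0.03815374, -0.13064576, -0.02833044, -0.01086259,  0.01525346,
       -0.00255112]), 'joint_torque': array([-1.41377081e-03, -7.63569760e+01, -4.34662628e+01,  6.50959346e-02,
        3.91282851e-02,  1.55881162e-05]), 'tool_pos': array([171.00657315, 678.78922268, 232.75590884]), 'eef_rot': array([ 1.79999690e+02, -1.24945521e-03,  1.65859025e+02]), 'wrist_force': array([ 0.59974318, -0.96927666, -0.06418121]), 'torque': array([ 0.03456786, -0.03601535, -0.02565003]), 'gripper_force': 0.0, 'width': 1.0033115817688254}
{'fovy': 66.55947993516625, 'cx': 256.9225241831988, 'cy': 194.90316446093522, 'tool_from_camera': array([[ 6.11834942e-04, -9.56956667e-01, -2.90230191e-01,
         8.21616394e+01],
       [ 9.99999682e-01,  4.36846258e-04,  6.67717605e-04,
        -2.38909748e-01],
       [-5.12190841e-04, -2.90230507e-01,  9.56956629e-01,
        -1.51271544e+02],
       [ 0.00000000e+00,  0.00000000e+00,  0.00000000e+00,
         1.00000000e+00]])}
```

View pics/a.png

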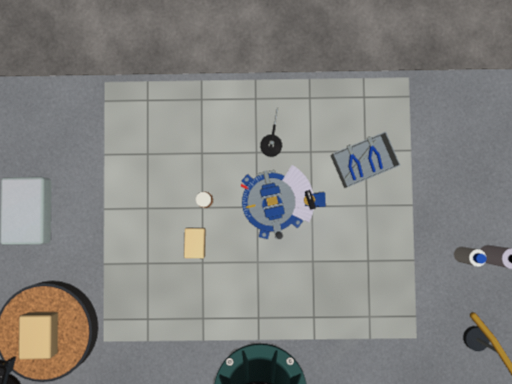

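View pics/b.png

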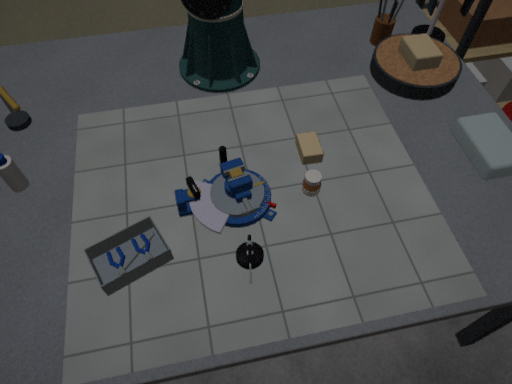

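The top view shows the vise centred near (200, 272), with the pointer towards the left at (207, 247), the red tab at (184, 245), the knob at (200, 310) and the handle at (235, 278). The scene view agrees. I'll move above the vise for a closer look.

Request:
{"method": "jog_arm", "body": {"steps": [{"dp": [-0.296, -0.323, 0], "rotation": [0, 0, 0], "hand": 0.45}, {"dp": [-0.296, -0.323, 0], "rotation": [0, 0, 0], "hand": 0.45}, {"dp": [-0.296, -0.323, 0], "rotation": [0, 0, 0], "hand": 0.45}, {"dp": [-0.296, -0.323, 0], "rotation": [0, 0, 0], "hand": 0.45}, {"dp": [-0.296, -0.323, 0], "rotation": [0, 0, 0], "hand": 0.45}, {"dp": [-0.296, -0.323, 0], "rotation": [0, 0, 0], "hand": 0.45}, {"dp": [-0.296, -0.323, 0], "rotation": [0, 0, 0], "hand": 0.45}, {"dp": [-0.296, -0.323, 0], "rotation": [0, 0, 0], "hand": 0.45}]}}

```text
time: 1.7
tool_pos: [371.4, 307.3, 233.0]
eef_rot: [180.0, 0.0, 165.9]
wrist_force: [-0.3, 0.6, 1.1]
width: 0.449
gripper_force: 0.0
```

Request:
{"method": "jog_arm", "body": {"steps": [{"dp": [-0.296, -0.323, 0], "rotation": [0, 0, 0], "hand": 0.45}, {"dp": [-0.296, -0.323, 0], "rotation": [0, 0, 0], "hand": 0.45}, {"dp": [-0.296, -0.323, 0], "rotation": [0, 0, 0], "hand": 0.45}, {"dp": [-0.296, -0.323, 0], "rotation": [0, 0, 0], "hand": 0.45}, {"dp": [-0.296, -0.323, 0], "rotation": [0, 0, 0], "hand": 0.45}, {"dp": [-0.296, -0.323, 0], "rotation": [0, 0, 0], "hand": 0.45}, {"dp": [-0.296, -0.323, 0], "rotation": [0, 0, 0], "hand": 0.45}, {"dp": [0, 0, 0], "rotation": [0, 0, 0], "hand": 0.45}]}}

```text
time: 2.7
tool_pos: [546.9, -17.7, 232.9]
eef_rot: [-180.0, 0.0, 165.7]
wrist_force: [-0.3, 0.2, -0.6]
width: 0.444
gripper_force: 0.0
```

```bash
cat >> h.py <<'E'
from scipy.spatial.transform import Rotation as Ro
def wray(px,s):
    p=ctrl.camera_params('wrist'); f=192/np.tan(np.radians(p['fovy'])/2); T=np.array(p['tool_from_camera'])
    R=Ro.from_euler('xyz',s['eef_rot'],degrees=True).as_matrix()
    d=T[:3,:3]@np.array([(px[1]-p['cx'])/f,(px[0]-p['cy'])/f,1]); return s['tool_pos']+R@T[:3,3],R@d
def wat(px,z,s):
    o,d=wray(px,s); return o+d*(z-o[2])/d[2]
def wpx(P,s):
    p=ctrl.camera_params('wrist'); f=192/np.tan(np.radians(p['fovy'])/2); T=np.array(p['tool_from_camera'])
    R=Ro.from_euler('xyz',s['eef_rot'],degrees=True).as_matrix()
    q=T[:3,:3].T@(R.T@(np.array(P)-s['tool_pos'])-T[:3,3]); return q[1]/q[2]*f+p['cy'],q[0]/q[2]*f+p['cx']
def look(n):
    s=ctrl.read_state(); im=save('wrist',n); return s,im
E
python3 - <<'E'
from h import *
s,im=look('c'); print(s['tool_pos'],s['eef_rot'],s['torque'])
for n,z in dict(swivel_base=0,pointer=37,tab=28,swing_handle=80,knob_grip=93,screw=0,vise=0).items():
    for r in ctrl.mark_of(n,'wrist')[:1]: print(n,r['score'],np.round(r['pixel'],1),wat(r['pixel'],z,s).round(1))
E
```

```text
[546.92887814 -17.65661841 232.87008952] [-1.79997282e+02  4.20575898e-02  1.65673819e+02] [0.01514364 0.00320775 0.00922211]
swivel_base 0.59 [188.8 247.1] [568.6 -37.    0. ]
pointer 0.56 [173.2 298.5] [555.3  32.2  37. ]
tab 0.59 [213.4 307.1] [612.5  32.8  28. ]
swing_handle 0.58 [126.8 200.3] [472.6 -58.1  80. ]
knob_grip 0.67 [240.  142.6] [ 572.  -152.8   93. ]
screw 0.61 [210.9 170.5] [ 573.2 -148.8    0. ]
vise 0.95 [190.9 243.7] [570.4 -42.3   0. ]
```

View pics/c.png

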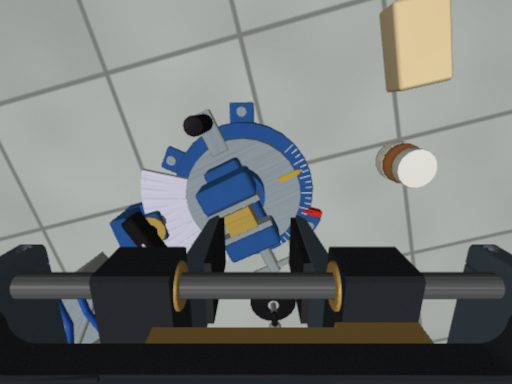

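The vise is at the image centre (190, 245). The pointer tip is at (172, 300), the red tab at (212, 312), the handle at (126, 198), and the knob bar runs from about (213, 127) to (248, 165). All the distances fit the given sizes. Next I'll measure the bar's angle.

Run:
```python
from h import *
s=ctrl.read_state(); im=cv2.imread('pics/c.png')
cv2.imwrite('pics/c2.png',cv2.resize(im[195:265,95:195],(800,560),interpolation=cv2.INTER_CUBIC))
r=ctrl.silhouettes('knob_grip','wrist')
for q in r[:1]:
    ys,xs=np.where(q['region']); print(q['score'],len(xs),ys.min(),ys.max(),xs.min(),xs.max())
    P=np.array([wat((y,x),100,s)[:2] for y,x in zip(ys,xs)]).astype(np.float32); print(cv2.minAreaRect(P))
# fit centre + pointer angle
```

```text
0.74 886 212 245 121 164
((560.946533203125, -142.59432983398438), (46.28364944458008, 28.953956604003906), 19.2982177734375)
```

View pics/c2.png

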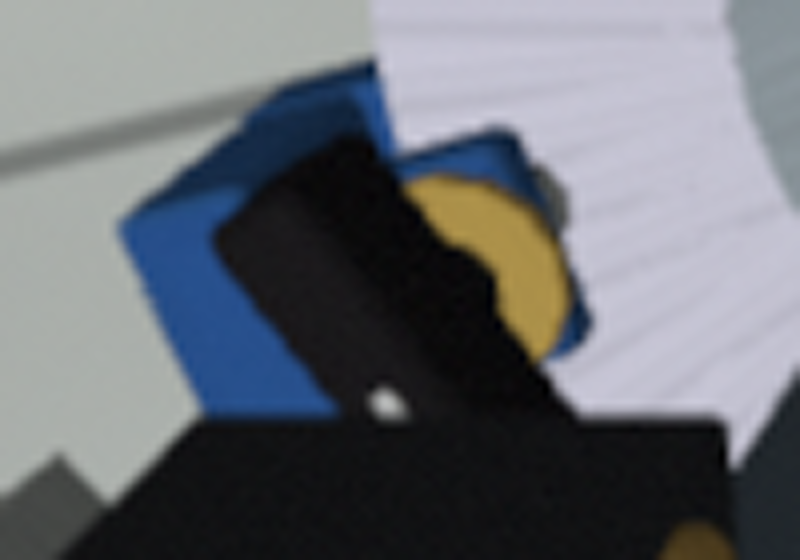

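The bar is partly hidden behind the gripper, with its white-line end pointing away from the robot. Its left top edge runs from crop (215, 230) to (335, 405).

Run:
```python
from h import *
s=ctrl.read_state()
a=wat((223.75,121.9),102,s);b=wat((245.6,136.9),102,s); d=b-a
print(a,b,np.degrees(np.arctan2(d[1],d[0])))
```

```text
[ 545.08604251 -159.01146249  102.        ] [ 572.43016215 -152.87222986  102.        ] 12.654066174032058
```

Request:
{"method": "jog_arm", "body": {"steps": [{"dp": [-0.148, -0.335, 0.083], "rotation": [0, 0, 0], "hand": 0.45}, {"dp": [-0.148, -0.335, 0.083], "rotation": [0, 0, 0], "hand": 0.45}, {"dp": [-0.148, -0.335, 0.083], "rotation": [0, 0, 0], "hand": 0.45}, {"dp": [0, 0, 0], "rotation": [0, 0, -0.105], "hand": 0.45}, {"dp": [0, 0, 0], "rotation": [0, 0, -0.105], "hand": 0.45}, {"dp": [0, 0, 0], "rotation": [0, 0, -0.105], "hand": 0.45}, {"dp": [0, 0, 0], "rotation": [0, 0, 0], "hand": 0.45}]}}

```text
time: 4.03
tool_pos: [567.8, -144.8, 202.9]
eef_rot: [-180.0, 0.0, -167.1]
wrist_force: [0.8, 0.2, 0.2]
width: 0.449
gripper_force: 0.0
```

Run:
```python
from h import *
s,im=look('d'); print(s['time'],s['tool_pos'],s['eef_rot'],s['joints'],s['torque'])
cv2.imwrite('pics/d2.png',cv2.resize(im[100:300,140:380,::-1],(720,600),interpolation=cv2.INTER_CUBIC))
for n,z in dict(swivel_base=0,pointer=37,tab=28,swing_handle=80,knob_grip=93,screw=0,vise=0).items():
    for r in ctrl.mark_of(n,'wrist')[:1]: print(n,r['score'],np.round(r['pixel'],1),wat(r['pixel'],z,s).round(1))
```

```text
4.025 [ 567.84433546 -144.80165912  202.8674559 ] [-1.79999413e+02  5.19066027e-04 -1.67100491e+02] [-1.65842524e+01  1.37994083e+01  1.13662331e+02 -3.21933382e-04
  5.25375197e+01 -1.19483566e+02] [ 0.03254421 -0.05401801 -0.00646913]
swivel_base 0.82 [191.9 337.1] [565.9 -41.6   0. ]
pointer 0.68 [205. 414.] [553.   36.2  37. ]
swing_handle 0.94 [114.5 373.7] [471.1 -58.9  80. ]
knob_grip 0.92 [200.  250.7] [ 571.1 -150.2   93. ]
screw 0.79 [174.3 251. ] [ 568.1 -152.4    0. ]
vise 0.74 [193.  338.9] [566.8 -39.    0. ]
```

View pics/d2.png

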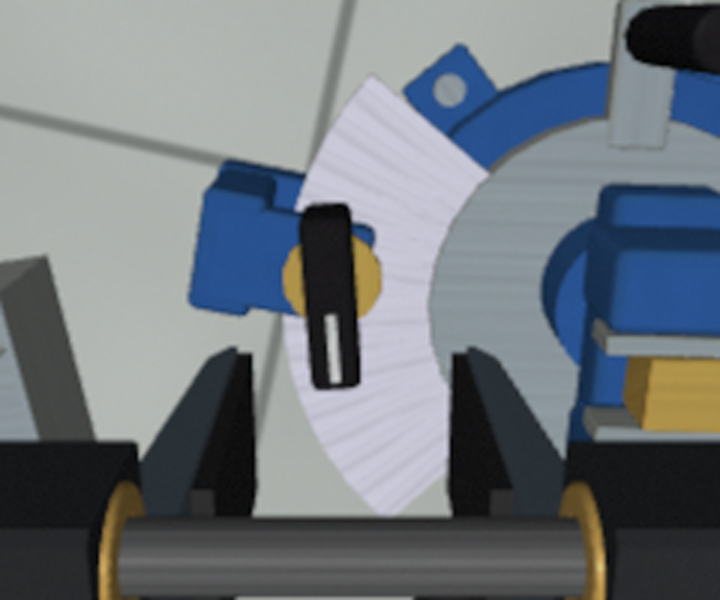

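Run:
```python
from h import *
s=ctrl.read_state()
f=lambda x,y,z=102: wat((100+y/3,140+x/3),z,s)
for A,B in(((305,250),(316,388)),((350,210),(360,380)),((330,320),(337,378))):
    a,b=f(*A),f(*B);d=b-a;print(a,b,np.degrees(np.arctan2(d[1],d[0])))
print('nut',f(332,275,72))
```

```text
[ 554.80594466 -162.20955384  102.        ] [ 597.44091745 -149.60507693  102.        ] 16.4696307212839
[ 540.03698742 -151.89605449  102.        ] [ 591.7573709  -136.86049973  102.        ] 16.209596507975643
[ 574.5982483  -150.21437058  102.        ] [ 592.6988624  -143.96827767  102.        ] 19.03834085495109
nut [ 569.22574291 -151.40869777   72.        ]
```

The bar is in the crop at (330, 300), lying 16.5° from world x and centred at about (569, -151). I'll descend and grip it.

Request:
{"method": "jog_arm", "body": {"steps": [{"dp": [0, -0.053, 0.2], "rotation": [0, 0, -0.044], "hand": 0.45}, {"dp": [0, 0, 0.3], "rotation": [0, 0, 0], "hand": 0.45}, {"dp": [0, 0, 0.25], "rotation": [0, 0, 0], "hand": 0.45}, {"dp": [0, 0, 0.15], "rotation": [0, 0, 0], "hand": 0.45}, {"dp": [0, 0, 0], "rotation": [0, 0, 0], "hand": 0.45}]}}

```text
time: 5.05
tool_pos: [568.8, -151.1, 94.0]
eef_rot: [179.9, -0.1, -163.3]
wrist_force: [-0.3, 0.4, 0.2]
width: 0.447
gripper_force: 0.0
```

Request:
{"method": "jog_arm", "body": {"steps": [{"dp": [0, 0, 0], "rotation": [0, 0, 0], "hand": 0}, {"dp": [0, 0, 0], "rotation": [0, 0, 0], "hand": 0}, {"dp": [0, 0, 0], "rotation": [0, 0, 0], "hand": 0}, {"dp": [0, 0, 0], "rotation": [0, 0, 0], "hand": 0}]}}

```text
time: 5.55
tool_pos: [569.7, -151.3, 95.6]
eef_rot: [-180.0, 0.0, -163.3]
wrist_force: [-1.9, 2.4, 6.4]
width: 0.174
gripper_force: 30.0
```

```bash
cat > r.py <<'E'
from h import *
s=ctrl.read_state(); print(s['time'],s['tool_pos'].round(1),s['eef_rot'].round(2),'F',s['wrist_force'].round(1),'T',s['torque'].round(3),'w',s['width'],s['gripper_force'],'j6',s['joints'][5].round(1))
E
python3 r.py
```

```text
5.55 [ 569.7 -151.3   95.6] [-1.7998e+02  5.0000e-02 -1.6329e+02] F [-1.9  2.4  6.4] T [ 0.379  0.261 -0.011] w 0.17358468226824872 30.001424252986908 j6 -123.9
```

Request:
{"method": "jog_arm", "body": {"steps": [{"dp": [0, 0, -0.002], "rotation": [0, 0, -0.0667], "hand": 0}, {"dp": [0, 0, -0.002], "rotation": [0, 0, -0.0667], "hand": 0}, {"dp": [0, 0, -0.002], "rotation": [0, 0, -0.0667], "hand": 0}, {"dp": [0, 0, -0.002], "rotation": [0, 0, -0.0667], "hand": 0}, {"dp": [0, 0, -0.002], "rotation": [0, 0, -0.0667], "hand": 0}, {"dp": [0, 0, -0.002], "rotation": [0, 0, -0.0667], "hand": 0}, {"dp": [0, 0, -0.002], "rotation": [0, 0, -0.0667], "hand": 0}, {"dp": [0, 0, -0.002], "rotation": [0, 0, -0.0667], "hand": 0}]}}

```text
time: 6.55
tool_pos: [570.1, -151.8, 97.4]
eef_rot: [-179.9, 0.0, -117.3]
wrist_force: [3.7, -3.7, -0.6]
width: 0.17
gripper_force: 30.0
```

Request:
{"method": "jog_arm", "body": {"steps": [{"dp": [0, 0, 0], "rotation": [0, 0, 0], "hand": 0}, {"dp": [0, 0, 0], "rotation": [0, 0, 0], "hand": 0}]}}

```text
time: 6.8
tool_pos: [570.1, -151.8, 97.4]
eef_rot: [-179.9, 0.0, -117.6]
wrist_force: [3.3, -4.9, 2.2]
width: 0.174
gripper_force: 30.0
```

```bash
python3 r.py
```

```text
6.8 [ 570.1 -151.8   97.4] [-1.7988e+02  1.0000e-02 -1.1760e+02] F [ 3.3 -4.9  2.2] T [-0.674 -0.357 -0.27 ] w 0.17366483789867032 30.00218689441681 j6 -169.6
```

Request:
{"method": "jog_arm", "body": {"steps": [{"dp": [0, 0, 0], "rotation": [0, 0, 0], "hand": 0.45}, {"dp": [0, 0, 0], "rotation": [0, 0, 0], "hand": 0.45}, {"dp": [0, 0, -0.3], "rotation": [0, 0, 0], "hand": 0.45}, {"dp": [0, 0, -0.45], "rotation": [0, 0, 0], "hand": 0.45}, {"dp": [-0.102, 0.364, 0], "rotation": [0, 0, 0], "hand": 0.45}, {"dp": [-0.102, 0.364, 0], "rotation": [0, 0, 0], "hand": 0.45}, {"dp": [-0.102, 0.364, 0], "rotation": [0, 0, 0], "hand": 0.45}, {"dp": [0, 0, 0], "rotation": [0, 0, 0.1], "hand": 0.45}]}}

```text
time: 7.8
tool_pos: [467.3, -56.7, 186.4]
eef_rot: [179.9, -0.0, -126.1]
wrist_force: [0.9, -0.3, 0.1]
width: 0.45
gripper_force: 0.0
```

Request:
{"method": "jog_arm", "body": {"steps": [{"dp": [0, 0, 0], "rotation": [0, 0, 0.102], "hand": 0.45}, {"dp": [0, 0, 0], "rotation": [0, 0, 0.102], "hand": 0.45}, {"dp": [0, 0, 0], "rotation": [0, 0, 0.102], "hand": 0.45}, {"dp": [0, 0, 0], "rotation": [0, 0, 0.102], "hand": 0.45}, {"dp": [0, 0, 0], "rotation": [0, 0, 0.102], "hand": 0.45}, {"dp": [0, 0, 0], "rotation": [0, 0, 0], "hand": 0.45}, {"dp": [0, 0, 0], "rotation": [0, 0, 0], "hand": 0.45}]}}

```text
time: 8.68
tool_pos: [469.7, -58.3, 186.7]
eef_rot: [180.0, -0.0, -169.7]
wrist_force: [-1.3, 0.3, 0.3]
width: 0.451
gripper_force: 0.0
```

```bash
python3 r.py
python3 - <<'E'
from h import *
s,im=look('e')
for n,z in dict(swivel_base=0,pointer=37,tab=28,swing_handle=80,knob_grip=93,screw=0,vise=0).items():
    for r in ctrl.mark_of(n,'wrist')[:1]: print(n,r['score'],np.round(r['pixel'],1),wat(r['pixel'],z,s).round(1))
E
```

```text
8.675 [469.7 -58.3 186.7] [ 1.7999e+02 -2.0000e-02 -1.6968e+02] F [-1.3  0.3  0.3] T [ 0.026  0.014 -0.027] w 0.4508128843160265 0.0 j6 -110.2
swivel_base 0.77 [253.3 259.1] [566.3 -37.9   0. ]
swing_handle 0.64 [198.  255.8] [468.9 -59.7  80. ]
vise 0.61 [255.5 256. ] [570.1 -41.3   0. ]
```

View pics/e.png

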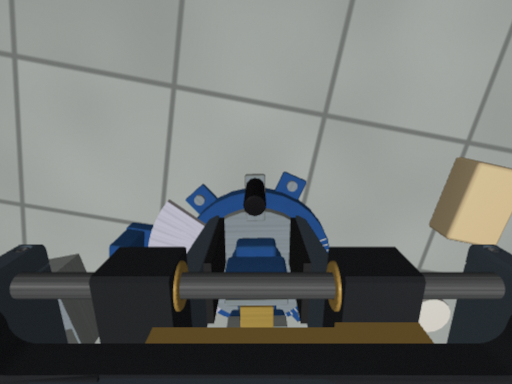

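The handle is at (195, 255), straight below the gripper and centred between the fingers. I'll descend and grip it.

Request:
{"method": "jog_arm", "body": {"steps": [{"dp": [0, -0.005, 0.3], "rotation": [0, 0, 0], "hand": 0.45}, {"dp": [0, 0, 0.3], "rotation": [0, 0, 0], "hand": 0.45}, {"dp": [0, 0, 0.28], "rotation": [0, 0, 0], "hand": 0.45}, {"dp": [0, 0, 0], "rotation": [0, 0, 0], "hand": 0.45}, {"dp": [0, 0, 0], "rotation": [0, 0, 0], "hand": 0}, {"dp": [0, 0, 0], "rotation": [0, 0, 0], "hand": 0}, {"dp": [0, 0, 0], "rotation": [0, 0, 0], "hand": 0}, {"dp": [0, 0, 0], "rotation": [0, 0, 0], "hand": 0}]}}

```text
time: 10.07
tool_pos: [470.8, -59.1, 82.4]
eef_rot: [-180.0, 0.1, -169.9]
wrist_force: [-1.8, -1.2, 9.8]
width: 0.213
gripper_force: 30.0
```

```bash
python3 r.py
```

```text
10.075 [470.8 -59.1  82.4] [-1.7996e+02  1.0000e-01 -1.6985e+02] F [-1.8 -1.2  9.8] T [-0.078  0.373 -0.022] w 0.2132860725497615 30.002601742744446 j6 -110.1
```

Request:
{"method": "jog_arm", "body": {"steps": [{"dp": [-0.0004, 0.0252, 0], "rotation": [0, 0, 0.02], "hand": 0}, {"dp": [-0.0004, 0.0252, 0], "rotation": [0, 0, 0.02], "hand": 0}, {"dp": [0, 0, 0], "rotation": [0, 0, 0], "hand": 0}]}}

```text
time: 10.45
tool_pos: [469.9, -53.0, 82.4]
eef_rot: [-180.0, 0.1, -173.3]
wrist_force: [-2.7, 1.6, 12.2]
width: 0.212
gripper_force: 30.0
```

Request:
{"method": "jog_arm", "body": {"steps": [{"dp": [-0.0042, 0.0838, 0], "rotation": [0, 0, 0.0667], "hand": 0}, {"dp": [-0.0042, 0.0838, 0], "rotation": [0, 0, 0.0667], "hand": 0}, {"dp": [-0.0042, 0.0838, 0], "rotation": [0, 0, 0.0667], "hand": 0}, {"dp": [-0.0042, 0.0838, 0], "rotation": [0, 0, 0.0667], "hand": 0}, {"dp": [-0.0042, 0.0838, 0], "rotation": [0, 0, 0.0667], "hand": 0}, {"dp": [0, 0, 0], "rotation": [0, 0, 0], "hand": 0}, {"dp": [0, 0, 0], "rotation": [0, 0, 0], "hand": 0}]}}

```text
time: 11.32
tool_pos: [476.6, -3.5, 82.4]
eef_rot: [180.0, 0.1, 158.0]
wrist_force: [-2.9, -0.4, 10.5]
width: 0.213
gripper_force: 30.0
```

```bash
python3 r.py
```

```text
11.325 [476.6  -3.5  82.4] [1.7996e+02 1.0000e-01 1.5803e+02] F [-2.9 -0.4 10.5] T [-0.07   0.368 -0.304] w 0.21347991514399542 30.002838671207428 j6 -71.3
```

Request:
{"method": "jog_arm", "body": {"steps": [{"dp": [0, 0, 0], "rotation": [0, 0, 0], "hand": 0.45}, {"dp": [0, 0, 0], "rotation": [0, 0, 0], "hand": 0.45}, {"dp": [0, 0, -0.35], "rotation": [0, 0, 0], "hand": 0.45}, {"dp": [0, 0, -0.38], "rotation": [0, 0, 0], "hand": 0.45}, {"dp": [-0.4, 0.228, 0], "rotation": [0, 0, 0], "hand": 0.45}, {"dp": [-0.4, 0.228, 0], "rotation": [0, 0, 0], "hand": 0.45}, {"dp": [-0.4, 0.228, 0], "rotation": [0, 0, 0], "hand": 0.45}, {"dp": [0, 0, 0], "rotation": [0, 0, 0], "hand": 0.45}]}}

```text
time: 12.32
tool_pos: [642.8, 19.1, 168.7]
eef_rot: [180.0, 0.1, 158.1]
wrist_force: [0.0, 0.8, -0.7]
width: 0.452
gripper_force: 0.0
```

```bash
python3 r.py
python3 - <<'E'
from h import *
s,im=look('f')
cv2.imwrite('pics/f2.png',cv2.resize(im[60:260,140:400,::-1],(780,600),interpolation=cv2.INTER_CUBIC))
for n,z in dict(swivel_base=0,pointer=37,tab=28).items():
    for r in ctrl.mark_of(n,'wrist')[:1]: print(n,r['score'],np.round(r['pixel'],1),wat(r['pixel'],z,s).round(1))
E
```

```text
12.325 [642.8  19.1 168.7] [1.7997e+02 7.0000e-02 1.5807e+02] F [ 0.   0.8 -0.7] T [0.012 0.026 0.009] w 0.45163985922922034 0.0 j6 -68.4
swivel_base 0.73 [139.5 181.8] [568.5 -38.4   0. ]
pointer 0.63 [147.6 252.1] [600.4  31.2  37. ]
tab 0.67 [156.1 260.2] [612.4  35.   28. ]
```

View pics/f2.png

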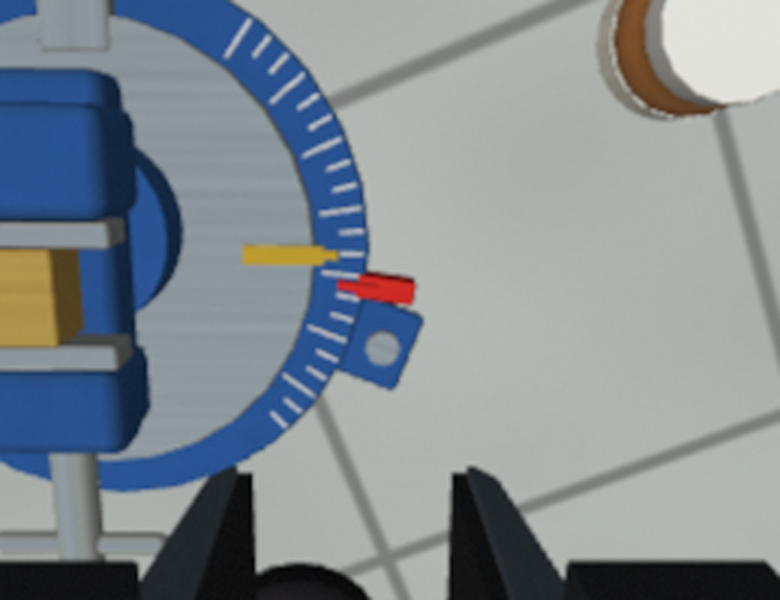

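The pointer is now 5–8° short of the tab. The pointer tip is at crop (338, 256) and the tab's inner end at (337, 286).

Run:
```python
from h import *
s=ctrl.read_state(); im=cv2.imread('pics/f.png').astype(int)
b,g,r=im[60:260,140:400].transpose(2,0,1)
C=np.array([570,-41.5])
for n,m,z in(('ptr',(r>130)&(g>100)&(b<70),37),('tab',(r>130)&(g<70)&(b<70),28)):
    ys,xs=np.where(m); k=xs>75; ys,xs=ys[k],xs[k]
    P=np.array([wat((60+y,140+x),z,s)[:2] for y,x in zip(ys,xs)])
    rr=np.hypot(*(P-C).T); a=np.arctan2(P[:,0]-C[0],P[:,1]-C[1])
    vx,vy,x0,y0=cv2.fitLine(P.astype(np.float32),cv2.DIST_L2,0,.01,.01).ravel()
    print(n,len(xs),'r',rr.min(),rr.max(),'ang',a.mean(),np.median(a),'line',np.arctan(vx/vy),'offset of C',(C[0]-x0)*vy-(C[1]-y0)*vx)
f=lambda x,y,z: wat((60+y/3,140+x/3),z,s)[:2]-C
for n,p in(('tip',f(339,256,37)),('ptr base',f(243,254,37)),('tab in',f(337,286,28)),('tab out',f(413,292,28))): print(n,p,np.hypot(*p),np.arctan2(*p))
```

```text
ptr 153 r 47.894805699366295 75.96129460609163 ang 0.28868985544918263 0.2917258015255567 line 0.37436622 offset of C 5.13554994626395
tab 155 r 77.60775095656216 101.920339612119 ang 0.4555124962809293 0.4546649606466431 line 0.5009765 offset of C 4.139743425248753
tip [24.3241114  73.87555112] 77.77698533952679 0.3180782223979403
ptr base [12.2637476  45.60834569] 47.22838872423696 0.26267941070929346
tab in [34.30081365 68.97182645] 77.03024510901938 0.4614983464379748
tab out [45.65425087 91.79139726] 102.51815074830735 0.4615410786278466
```

Run:
```python
from h import *
from scipy.optimize import least_squares
s=ctrl.read_state(); im=cv2.imread('pics/f.png').astype(int); b,g,r=im.transpose(2,0,1)
blue=(b>70)&(b>1.6*r)
P=[]
for a in np.radians(list(range(-40,18,3))+list(range(48,62,3))+list(range(72,90,4))):
    best=None
    for R in np.arange(80,100,.25):
        y,x=wpx((567+R*np.sin(a),-41.5+R*np.cos(a),22),s); y,x=int(round(y)),int(round(x))
        if 0<=y<384 and 0<=x<512 and blue[y,x]: best=R
    if best: P.append((567+best*np.sin(a),-41.5+best*np.cos(a)))
P=np.array(P)
f=least_squares(lambda p:np.hypot(P[:,0]-p[0],P[:,1]-p[1])-90,[567,-41],loss='soft_l1'); C=f.x
print('C',C,np.round(f.fun,1))
for R in(None,):
  g2=least_squares(lambda p:np.hypot(P[:,0]-p[0],P[:,1]-p[1])-p[2],[567,-41,90],loss='soft_l1');print(g2.x)
q=lambda x,y,z: wat((60+y/3,140+x/3),z,s)[:2]-C
for n,p in(('tip',q(339,256,37)),('ptr base',q(243,254,37)),('tab in',q(337,286,28)),('tab out',q(413,290.5,28))): print(n,p.round(1),np.hypot(*p),np.arctan2(*p))
```

```text
C [562.36644911 -42.85510233] [-0.8 -1.3 -0.1 -0.4 -0.1 -0.4 -0.4 -0.1  0.2 -0.1  0.4  0.2  0.2  0.4
 -0.1  0.6  0.6  0.3 -0.  14.1 -0.3  0.1 -0.1 -0.4 -0.7 -0.4 -0.5 -0.3]
[563.31101916 -40.91612573  88.29815668]
tip [32.  75.2] 81.73703809762347 0.40169763802967356
ptr base [19.9 47. ] 51.00458740792486 0.4007489024068903
tab in [41.9 70.3] 81.8802042091027 0.5376778645348399
tab out [52.8 93.3] 107.2339841112303 0.5149967026645847
```

Request:
{"method": "jog_arm", "body": {"steps": [{"dp": [0.405, -0.2306, 0], "rotation": [0, 0, 0], "hand": 0.45}, {"dp": [0.405, -0.2306, 0], "rotation": [0, 0, 0], "hand": 0.45}, {"dp": [0.405, -0.2306, 0], "rotation": [0, 0, 0], "hand": 0.45}, {"dp": [0, 0, 0], "rotation": [0, 0, 0], "hand": 0.45}, {"dp": [0, 0, 0.36], "rotation": [0, 0, 0], "hand": 0.45}, {"dp": [0, 0, 0.36], "rotation": [0, 0, 0], "hand": 0.45}, {"dp": [0, 0, 0], "rotation": [0, 0, 0], "hand": 0.45}]}}

```text
time: 13.4
tool_pos: [471.8, -3.7, 80.6]
eef_rot: [-179.9, -0.3, 158.0]
wrist_force: [-0.2, 0.4, 0.3]
width: 0.448
gripper_force: 0.0
```

Request:
{"method": "jog_arm", "body": {"steps": [{"dp": [0, 0, 0], "rotation": [0, 0, 0], "hand": 0}, {"dp": [0, 0, 0], "rotation": [0, 0, 0], "hand": 0}, {"dp": [0, 0, 0], "rotation": [0, 0, 0], "hand": 0}, {"dp": [0, 0, 0], "rotation": [0, 0, 0], "hand": 0}]}}

```text
time: 13.9
tool_pos: [474.7, -3.8, 83.8]
eef_rot: [180.0, 0.1, 158.1]
wrist_force: [-2.6, 1.4, 11.6]
width: 0.214
gripper_force: 30.0
```

```bash
python3 r.py
```

```text
13.9 [474.7  -3.8  83.8] [1.7996e+02 1.2000e-01 1.5805e+02] F [-2.6  1.4 11.6] T [0.174 0.358 0.053] w 0.213505233125566 30.0030380487442 j6 -71.3
```

Request:
{"method": "jog_arm", "body": {"steps": [{"dp": [-0.0005, 0.0276, 0], "rotation": [0, 0, 0.0217], "hand": 0}, {"dp": [-0.0005, 0.0276, 0], "rotation": [0, 0, 0.0217], "hand": 0}, {"dp": [-0.0005, 0.0276, 0], "rotation": [0, 0, 0.0217], "hand": 0}, {"dp": [-0.0005, 0.0276, 0], "rotation": [0, 0, 0.0217], "hand": 0}, {"dp": [0, 0, 0], "rotation": [0, 0, 0], "hand": 0}, {"dp": [0, 0, 0], "rotation": [0, 0, 0], "hand": 0}]}}

```text
time: 14.65
tool_pos: [480.6, 8.3, 83.8]
eef_rot: [179.9, 0.1, 150.6]
wrist_force: [-1.7, 2.5, 10.5]
width: 0.214
gripper_force: 30.0
```

Request:
{"method": "jog_arm", "body": {"steps": [{"dp": [0, 0, 0], "rotation": [0, 0, 0], "hand": 0.45}, {"dp": [0, 0, 0], "rotation": [0, 0, 0], "hand": 0.45}, {"dp": [0, 0, -0.35], "rotation": [0, 0, 0], "hand": 0.45}, {"dp": [0, 0, -0.37], "rotation": [0, 0, 0], "hand": 0.45}, {"dp": [-0.377, 0.2475, 0], "rotation": [0, 0, 0], "hand": 0.45}, {"dp": [-0.377, 0.2475, 0], "rotation": [0, 0, 0], "hand": 0.45}, {"dp": [-0.377, 0.2475, 0], "rotation": [0, 0, 0], "hand": 0.45}, {"dp": [0, 0, 0], "rotation": [0, 0, 0], "hand": 0.45}]}}

```text
time: 15.65
tool_pos: [644.2, 19.3, 168.8]
eef_rot: [180.0, 0.1, 150.6]
wrist_force: [-1.6, 0.9, -0.0]
width: 0.453
gripper_force: 0.0
```

```bash
python3 r.py
python3 - <<'E'
from h import *
s,im=look('g')
cv2.imwrite('pics/g2.png',cv2.resize(im[100:220,190:350,::-1],(800,600),interpolation=cv2.INTER_CUBIC))
for n,z in dict(swivel_base=0,pointer=37,tab=28).items():
    for r in ctrl.mark_of(n,'wrist')[:1]: print(n,r['score'],np.round(r['pixel'],1),wat(r['pixel'],z,s).round(1))
E
```

```text
15.65 [644.2  19.3 168.8] [1.7996e+02 7.0000e-02 1.5060e+02] F [-1.6  0.9 -0. ] T [-0.03   0.046 -0.01 ] w 0.452660838677088 0.0 j6 -61.0
swivel_base 0.68 [151.8 181.9] [574.2 -35.3   0. ]
pointer 0.71 [160.5 242.5] [610.1  22.4  37. ]
tab 0.61 [155.7 255. ] [613.3  34.6  28. ]
```

View pics/g2.png

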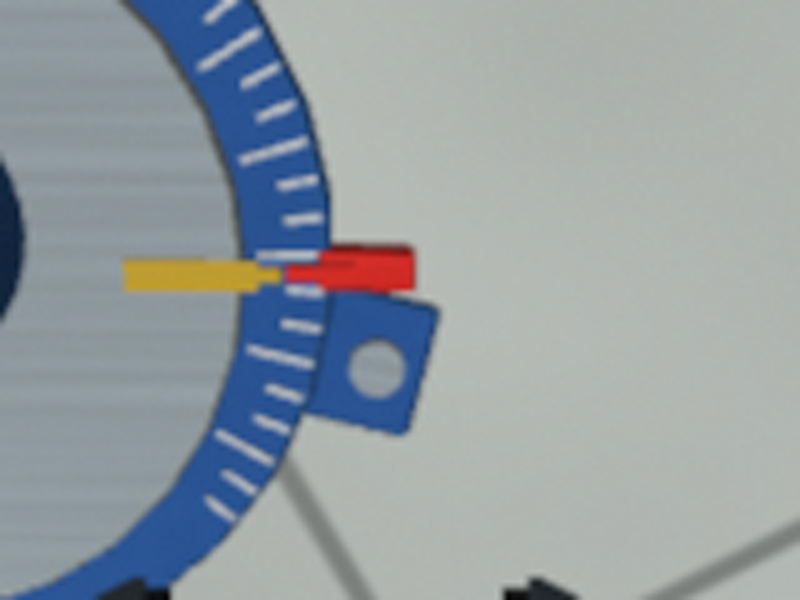

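The picture shows pointer and tab in line. The pointer tip is at crop (282, 275), the tab's centreline is at y ≈ 270, and the difference is what the 9 mm height parallax predicts. Now back to the knob.

Request:
{"method": "jog_arm", "body": {"steps": [{"dp": [-0.0406, -0.386, 0], "rotation": [0, 0, 0], "hand": 0.5}, {"dp": [-0.0406, -0.386, 0], "rotation": [0, 0, 0], "hand": 0.5}, {"dp": [-0.0406, -0.386, 0], "rotation": [0, 0, 0], "hand": 0.5}, {"dp": [-0.0406, -0.386, 0], "rotation": [0, 0, 0], "hand": 0.5}, {"dp": [0, 0, 0], "rotation": [0, 0, -0.112], "hand": 0.5}, {"dp": [0, 0, 0], "rotation": [0, 0, -0.112], "hand": 0.5}, {"dp": [0, 0, 0], "rotation": [0, 0, -0.112], "hand": 0.5}, {"dp": [0, 0, 0], "rotation": [0, 0, -0.112], "hand": 0.5}]}}

```text
time: 16.85
tool_pos: [566.3, -151.6, 169.0]
eef_rot: [180.0, -0.0, -170.6]
wrist_force: [1.2, 0.4, -0.8]
width: 0.5
gripper_force: 0.0
```

Request:
{"method": "jog_arm", "body": {"steps": [{"dp": [0, 0, 0], "rotation": [0, 0, -0.112], "hand": 0.5}, {"dp": [0, 0, 0], "rotation": [0, 0, -0.112], "hand": 0.5}, {"dp": [0, 0, 0], "rotation": [0, 0, -0.112], "hand": 0.5}, {"dp": [0, 0, 0], "rotation": [0, 0, -0.112], "hand": 0.5}, {"dp": [0, 0, 0], "rotation": [0, 0, -0.112], "hand": 0.5}, {"dp": [0, 0, 0], "rotation": [0, 0, 0], "hand": 0.5}]}}

```text
time: 17.6
tool_pos: [566.6, -151.6, 169.0]
eef_rot: [180.0, -0.0, -122.8]
wrist_force: [-0.8, 0.5, 0.4]
width: 0.502
gripper_force: 0.0
```

```bash
python3 r.py
python3 - <<'E'
from h import *
s,im=look('i')
cv2.imwrite('pics/i2.png',cv2.resize(im[120:280,160:360,::-1],(750,600),interpolation=cv2.INTER_CUBIC))
for n,z in dict(knob_grip=94.5).items():
    for r in ctrl.mark_of(n,'wrist')[:1]: print(n,r['score'],np.round(r['pixel'],1),wat(r['pixel'],z,s).round(1))
E
```

```text
17.6 [ 566.6 -151.6  169. ] [ 180.     -0.   -122.85] F [-0.8  0.5  0.4] T [ 0.084  0.077 -0.033] w 0.5024297465068178 0.0 j6 -164.4
knob_grip 0.77 [215.6 252.6] [ 571.9 -150.5   94.5]
```

View pics/i2.png

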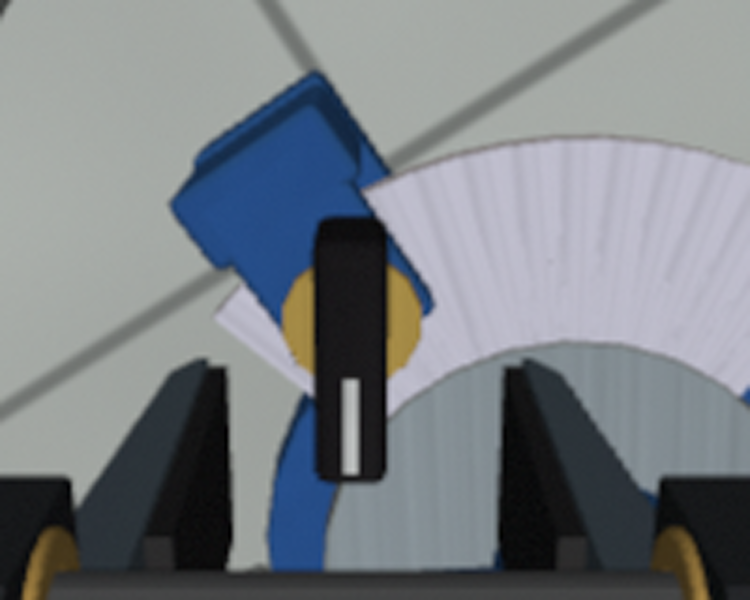

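The bar lies parallel to the fingers, 3–4 mm left of centre. I'll correct that, descend and grip.

Request:
{"method": "jog_arm", "body": {"steps": [{"dp": [-0.018, -0.0275, 0.15], "rotation": [0, 0, 0], "hand": 0.45}, {"dp": [0, 0, 0.25], "rotation": [0, 0, 0], "hand": 0.45}, {"dp": [0, 0, 0.2], "rotation": [0, 0, 0], "hand": 0.45}, {"dp": [0, 0, 0], "rotation": [0, 0, 0], "hand": 0.45}, {"dp": [0, 0, 0], "rotation": [0, 0, 0], "hand": 0}, {"dp": [0, 0, 0], "rotation": [0, 0, 0], "hand": 0}, {"dp": [0, 0, 0], "rotation": [0, 0, 0], "hand": 0}, {"dp": [0, 0, 0], "rotation": [0, 0, 0], "hand": 0}]}}

```text
time: 18.7
tool_pos: [570.8, -151.3, 97.5]
eef_rot: [179.9, -0.0, -122.8]
wrist_force: [-7.1, 5.7, 10.3]
width: 0.171
gripper_force: 30.0
```

```bash
python3 r.py
```

```text
18.7 [ 570.8 -151.3   97.5] [ 179.91   -0.   -122.8 ] F [-7.1  5.7 10.3] T [ 1.075  1.329 -0.058] w 0.1712734095071676 30.001575350761414 j6 -164.3
```

Request:
{"method": "jog_arm", "body": {"steps": [{"dp": [0, 0, 0.002], "rotation": [0, 0, 0.0667], "hand": 0}, {"dp": [0, 0, 0.002], "rotation": [0, 0, 0.0667], "hand": 0}, {"dp": [0, 0, 0.002], "rotation": [0, 0, 0.0667], "hand": 0}, {"dp": [0, 0, 0.002], "rotation": [0, 0, 0.0667], "hand": 0}, {"dp": [0, 0, 0.002], "rotation": [0, 0, 0.0667], "hand": 0}, {"dp": [0, 0, 0.002], "rotation": [0, 0, 0.0667], "hand": 0}, {"dp": [0, 0, 0], "rotation": [0, 0, 0], "hand": 0}, {"dp": [0, 0, 0], "rotation": [0, 0, 0], "hand": 0}]}}

```text
time: 19.7
tool_pos: [570.8, -151.3, 96.2]
eef_rot: [179.9, -0.1, -157.2]
wrist_force: [-6.7, 7.0, 13.3]
width: 0.174
gripper_force: 30.0
```

```bash
python3 r.py
```

```text
19.7 [ 570.8 -151.3   96.2] [ 1.7993e+02 -5.0000e-02 -1.5717e+02] F [-6.7  7.  13.3] T [1.288 1.464 0.176] w 0.17427902237886758 30.002508759498596 j6 -130.0
```

Request:
{"method": "jog_arm", "body": {"steps": [{"dp": [0, 0, 0.002], "rotation": [0, 0, 0.0667], "hand": 0}, {"dp": [0, 0, 0.002], "rotation": [0, 0, 0.0667], "hand": 0}, {"dp": [0, 0, 0.002], "rotation": [0, 0, 0.0667], "hand": 0}, {"dp": [0, 0, 0], "rotation": [0, 0, 0], "hand": 0}, {"dp": [0, 0, 0], "rotation": [0, 0, 0], "hand": 0}]}}

```text
time: 20.32
tool_pos: [570.8, -151.2, 95.4]
eef_rot: [179.9, -0.1, -174.4]
wrist_force: [-8.5, 7.4, 12.4]
width: 0.174
gripper_force: 30.0
```

```bash
cat > t.py <<'E'
from h import *
L=[]
for i in range(6): ctrl.get_image('top'); s=ctrl.read_state(); L.append(s['torque'][2])
print(s['time'],'Tz',np.mean(L).round(3),np.std(L).round(3),'yaw',s['eef_rot'][2].round(2),'F',s['wrist_force'].round(1),'z',s['tool_pos'][2].round(1))
E
python3 t.py
```

```text
20.625 Tz 0.201 0.028 yaw -174.37 F [-7.   6.3 12.2] z 95.4
```

Request:
{"method": "jog_arm", "body": {"steps": [{"dp": [0, 0, 0.002], "rotation": [0, 0, 0.0667], "hand": 0}, {"dp": [0, 0, 0.002], "rotation": [0, 0, 0.0667], "hand": 0}, {"dp": [0, 0, 0], "rotation": [0, 0, 0], "hand": 0}, {"dp": [0, 0, 0], "rotation": [0, 0, 0], "hand": 0}]}}

```text
time: 21.12
tool_pos: [570.8, -151.2, 95.0]
eef_rot: [180.0, -0.1, 174.2]
wrist_force: [-7.8, 7.7, 13.1]
width: 0.17
gripper_force: 30.0
```

```bash
python3 t.py
```

```text
21.425 Tz 0.248 0.031 yaw 174.17 F [-7.8  7.  12.8] z 95.0
```

Request:
{"method": "jog_arm", "body": {"steps": [{"dp": [0, 0, 0.001], "rotation": [0, 0, 0.0333], "hand": 0}, {"dp": [0, 0, 0.001], "rotation": [0, 0, 0.0333], "hand": 0}, {"dp": [0, 0, 0], "rotation": [0, 0, 0], "hand": 0}, {"dp": [0, 0, 0], "rotation": [0, 0, 0], "hand": 0}]}}

```text
time: 21.92
tool_pos: [570.8, -151.2, 94.7]
eef_rot: [180.0, -0.1, 168.5]
wrist_force: [-8.3, 7.1, 13.9]
width: 0.175
gripper_force: 30.0
```

```bash
python3 t.py
```

```text
22.225 Tz 0.287 0.021 yaw 168.45 F [-8.2  7.1 12.5] z 94.7
```

Request:
{"method": "jog_arm", "body": {"steps": [{"dp": [0, 0, 0.001], "rotation": [0, 0, 0.0333], "hand": 0}, {"dp": [0, 0, 0.001], "rotation": [0, 0, 0.0333], "hand": 0}, {"dp": [0, 0, 0], "rotation": [0, 0, 0], "hand": 0}, {"dp": [0, 0, 0], "rotation": [0, 0, 0], "hand": 0}]}}

```text
time: 22.72
tool_pos: [570.8, -151.2, 94.5]
eef_rot: [180.0, -0.1, 162.7]
wrist_force: [-8.1, 8.7, 13.6]
width: 0.174
gripper_force: 30.0
```

```bash
python3 t.py
```

```text
23.025 Tz 0.352 0.028 yaw 162.73 F [-8.4  7.6 13.2] z 94.5
```

Request:
{"method": "jog_arm", "body": {"steps": [{"dp": [0, 0, 0.001], "rotation": [0, 0, 0.03], "hand": 0}, {"dp": [0, 0, 0.0005], "rotation": [0, 0, 0.02], "hand": 0}, {"dp": [0, 0, 0], "rotation": [0, 0, 0], "hand": 0}, {"dp": [0, 0, 0], "rotation": [0, 0, 0], "hand": 0}]}}

```text
time: 23.52
tool_pos: [570.8, -151.2, 94.4]
eef_rot: [180.0, -0.1, 158.4]
wrist_force: [-8.8, 7.9, 15.2]
width: 0.174
gripper_force: 30.0
```

```bash
python3 t.py; python3 t.py
```

```text
23.825 Tz 0.348 0.016 yaw 158.43 F [-8.   9.  13.8] z 94.3
24.125 Tz 0.371 0.022 yaw 158.44 F [-7.6  8.1 13.9] z 94.4
```

Request:
{"method": "jog_arm", "body": {"steps": [{"dp": [0, 0, 0.001], "rotation": [0, 0, 0.03], "hand": 0}, {"dp": [0, 0, 0.001], "rotation": [0, 0, 0.03], "hand": 0}, {"dp": [0, 0, 0], "rotation": [0, 0, 0], "hand": 0}, {"dp": [0, 0, 0], "rotation": [0, 0, 0], "hand": 0}]}}

```text
time: 24.62
tool_pos: [570.8, -151.2, 94.2]
eef_rot: [180.0, -0.1, 153.3]
wrist_force: [-8.9, 8.6, 15.0]
width: 0.172
gripper_force: 30.0
```

```bash
python3 t.py; python3 t.py
```

```text
24.925 Tz 0.366 0.021 yaw 153.28 F [-8.7  8.7 14.8] z 94.2
25.225 Tz 0.364 0.026 yaw 153.28 F [-7.9  7.  15.2] z 94.2
```

Request:
{"method": "jog_arm", "body": {"steps": [{"dp": [0, 0, 0.001], "rotation": [0, 0, 0.03], "hand": 0}, {"dp": [0, 0, 0.001], "rotation": [0, 0, 0.03], "hand": 0}, {"dp": [0, 0, 0], "rotation": [0, 0, 0], "hand": 0}, {"dp": [0, 0, 0], "rotation": [0, 0, 0], "hand": 0}]}}

```text
time: 25.72
tool_pos: [570.8, -151.2, 94.0]
eef_rot: [-180.0, -0.1, 148.1]
wrist_force: [-8.9, 8.1, 15.5]
width: 0.173
gripper_force: 30.0
```

```bash
python3 t.py; python3 t.py
```

```text
26.025 Tz 0.427 0.033 yaw 148.12 F [-8.3  7.6 16.1] z 94.0
26.325 Tz 0.394 0.028 yaw 148.13 F [-9.1  8.4 16.9] z 94.0
```

Request:
{"method": "jog_arm", "body": {"steps": [{"dp": [0, 0, 0.001], "rotation": [0, 0, 0.02], "hand": 0}, {"dp": [0, 0, 0.0005], "rotation": [0, 0, 0.02], "hand": 0}, {"dp": [0, 0, 0], "rotation": [0, 0, 0], "hand": 0}, {"dp": [0, 0, 0], "rotation": [0, 0, 0], "hand": 0}]}}

```text
time: 26.82
tool_pos: [570.9, -151.2, 93.9]
eef_rot: [-180.0, -0.1, 144.7]
wrist_force: [-9.3, 7.4, 17.1]
width: 0.177
gripper_force: 30.0
```

```bash
python3 t.py; python3 t.py
```

```text
27.125 Tz 0.467 0.038 yaw 144.7 F [-9.5  9.5 15.7] z 93.9
27.425 Tz 0.474 0.017 yaw 144.69 F [-9.9  8.8 16.8] z 93.9
```

Request:
{"method": "jog_arm", "body": {"steps": [{"dp": [0, 0, 0], "rotation": [0, 0, 0], "hand": 0.45}, {"dp": [0, 0, 0], "rotation": [0, 0, 0], "hand": 0.45}, {"dp": [0, 0, -0.31], "rotation": [0, 0, 0], "hand": 0.45}, {"dp": [0, 0, -0.31], "rotation": [0, 0, 0], "hand": 0.45}, {"dp": [0.08, 0.377, 0], "rotation": [0, 0, 0], "hand": 0.45}, {"dp": [0.08, 0.377, 0], "rotation": [0, 0, 0], "hand": 0.45}, {"dp": [0.08, 0.377, 0], "rotation": [0, 0, 0], "hand": 0.45}, {"dp": [0.08, 0.377, 0], "rotation": [0, 0, 0], "hand": 0.45}]}}

```text
time: 28.42
tool_pos: [645.3, 19.4, 167.4]
eef_rot: [180.0, 0.0, 144.6]
wrist_force: [-0.2, -0.1, 0.1]
width: 0.447
gripper_force: 0.0
```

Request:
{"method": "jog_arm", "body": {"steps": [{"dp": [0, 0, 0], "rotation": [0, 0, 0], "hand": 0.45}]}}

```text
time: 28.55
tool_pos: [645.7, 20.3, 167.4]
eef_rot: [180.0, 0.0, 144.8]
wrist_force: [-0.6, -1.1, -0.4]
width: 0.45
gripper_force: 0.0
```

```bash
python3 r.py
python3 - <<'E'
from h import *
s,im=look('k')
cv2.imwrite('pics/k2.png',cv2.resize(im[90:240,180:380,::-1],(800,600),interpolation=cv2.INTER_CUBIC))
E
```

```text
28.55 [645.7  20.3 167.4] [1.7996e+02 4.0000e-02 1.4481e+02] F [-0.6 -1.1 -0.4] T [-0.068  0.011 -0.007] w 0.4496923125546213 0.0 j6 -55.1
```

View pics/k2.png

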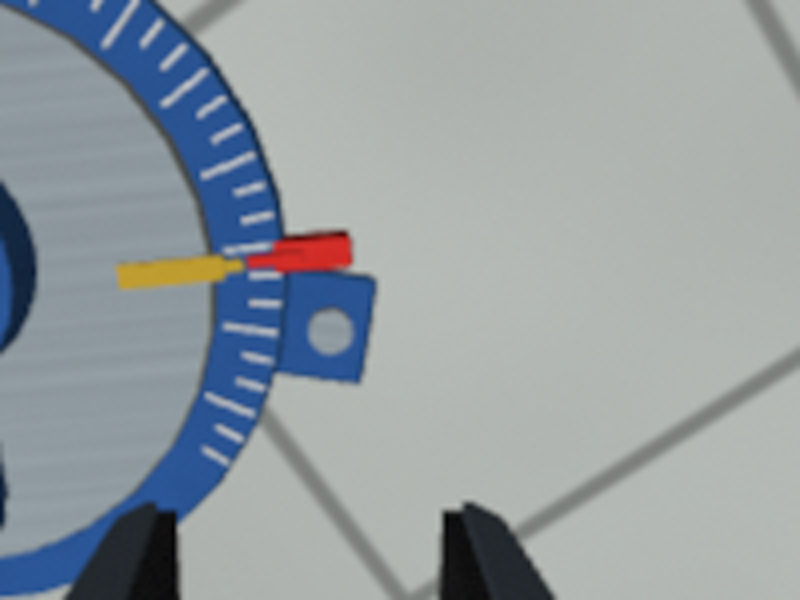

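The pointer tip at (242, 266) still meets the tab tip at (248, 263), and the lines run together. The clamp is tight and the arm is clear, so I'll hand in.

```bash
python3 -c "
from cell import ctrl
print(ctrl.close_job())"
```

```text
the job is handed in; nothing more can be done
None
```

I loosened the knob, swung the head until the pointer lined up with the red tab, re-tightened to about 0.47 N m, and handed the job in at 28.6 s with the arm clear of everything.

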